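# Load the blue refill into the laundry doser and set its water valve half open

## Task

Get the laundry dosing unit ready to run on blue. First shut its water valve fully (red lever straight across the pipe), then turn the grey dial cover by its orange fin until its opening lines up with the bay that has the blue tag, stand the blue refill upright in that bay, and last open the valve half way, so the lever points at the yellow mark, 45 degrees from shut. Leave the yellow refill, the green detergent bottle and the white tub where they stand.

Things in the scene. Friction and masses are not known exactly. Their poses are not given: they have to be found in the camera images.
- unit: Fixed dosing unit: white housing 220 (x) x 270 (y) x 85 mm (z), origin at the centre of its underside on the worktop; yaw varies. From its own +y side a copper pipe (28 mm thick, axis 55 mm up) runs along +y at x = 0 to an elbow and flange 365 mm from the origin; it carries the ball valve at y = 260 mm. Two bays in the top lie under the turning dial cover.
- bay_left (a point): Centre of the mouth (housing top, 85 mm up) of the bay on the unit's +y side: a round well 66 mm across, 70 mm deep (floor 15 mm above the worktop), 65 mm from the unit's origin, 65 degrees from its +x axis towards +y.
- bay_right (a point): The same for the bay on the unit's -y side, 65 degrees from its +x axis towards -y.
- valve_axis (a point): Point on the vertical turning axis of the valve, 105 mm above the worktop, at lever mid height.
- lever_grip (a point): Point in the red lever sleeve, 95 mm out from the valve axis. The sleeve reaches from 45 to 125 mm from the axis, is 16 mm wide and 20 mm high (95 to 115 mm above the worktop). Beneath it only pipe and valve, up to 79 mm high, and a scale plate within 73 mm of the axis, 88 mm up, with marks: black = shut, yellow = half, green = full.
- valve (a joint): Opening in rad: 0 = shut (hard stop; lever along the unit's -x, across the pipe), 1.571 = fully open (hard stop; lever along the unit's +y, in line with the pipe, away from the housing). Opening turns the lever clockwise seen from above. Stays where it is left; 0.25 N m of friction (about 3 N at the sleeve's middle).
- dial (a joint): Angle in rad of the dial cover about the vertical axis through the unit's origin, counter-clockwise from above, stops at -1.5 and 1.5. At 0 the opening points along the unit's +x; at +1.134 it lies over the bay on the unit's +y side, at -1.134 over the bay on its -y side. Stays where it is left; 0.2 N m of friction.
- slot_centre (a point): Point on the middle line of the cover's opening, 65 mm from the turning axis, 92 mm above the worktop (the cover's top). The cover is a grey disc 200 mm across and 5 mm thick; the opening is a wedge 76 degrees wide, open at the rim and reaching inwards to 30 mm from the axis.
- slot_mark (a point): Point on the same middle line of the opening, 118 mm from the turning axis, as far out as the tags: it meets the tag's centre when the opening is lined up.
- fin_grip (a point): A point in the orange fin that turns the cover, 72.5 mm from the turning axis, on the side away from the opening. The fin is an upright plate lying radially: from 50 to 95 mm from the axis, 14 mm wide across, 38 mm high above the cover (92 to 130 mm above the worktop); this point is 120 mm above the worktop.
- tag_blue: Blue disc, 26 mm across and 4 mm thick, fixed on the housing's top 118 mm from the dial axis, right outside one of the bays: it marks the bay to fill. Which bay varies. Origin under its centre.
- tag_yellow: The same in yellow, at the other bay.
- refill_blue: The blue refill, loose: an upright bottle 130 mm tall with a white band, body 48 mm in diameter up to 78 mm, then a shoulder and a neck 36 mm in diameter from 88 to 130 mm, 0.2 kg or so. Origin at the centre of its underside, z up. Standing in a bay its top is 145 mm above the worktop.
- refill_yellow: The yellow refill, the same shape, to be left alone. Origin at the centre of its underside.
- detergent: Green detergent bottle, 72 mm across, 160 mm tall, to be left alone. Origin at the centre of its underside.
- tub: White tub with a red lid, 74 mm across, 100 mm tall, to be left alone. Origin at the centre of its underside.
Not all that is in view belongs to the job. Of the things that look like the refill_blue, the smallest one is meant.

How it is judged:
On the way, in this order (a step that is already met when the one before it is completed fails the run):
1. the valve is shut (value of joint valve below 0.08 rad), for 0.2 s.
2. the cover's opening lies over the bay with the blue tag (horizontal distance between slot_mark and tag_blue below 0.014 m), for 0.2 s.
3. the blue refill stands in that bay (horizontal distance between refill_blue and slot_centre below 0.018 m and horizontal distance between refill_blue and tag_blue below 0.068 m and height (world z) of refill_blue between 0.01 and 0.022 m and angle between refill_blue's own z axis and vertical below 0.12 rad), for 0.2 s.
4. the valve is half open (value of joint valve between 0.698 and 0.873 rad), for 0.3 s.
At the end, for the whole second after the job is handed in: The valve lever is within 5 degrees of half open (45 degrees); the cover's opening is lined up with the blue tag (its middle line passes within 14 mm, about 7 degrees); the blue refill stands upright and at rest on the floor of the blue-tagged bay; the other bottles are where they were (all of step 3 and all of step 4 and horizontal distance between slot_mark and tag_blue below 0.014 m and linear speed of refill_blue below 0.02 m/s); the robot touches nothing.
It fails at once if the yellow refill is shifted by more than 20 mm or tipped (distance of refill_yellow from where it was at the start of the episode above 0.02 m or angle between refill_yellow's own z axis and vertical above 0.4 rad).
It fails at once if the detergent bottle or the tub is shifted by more than 20 mm or tipped (distance of any of detergent, tub from where it was at the start of the episode above 0.02 m or angle between any of detergent, tub's own z axis and vertical above 0.4 rad).
It also fails if it takes over 72 s, if anything falls off the work surface, if the arm or the gripper's body presses on something with over 40 N, if the wrist force passes 120 N, or if a joint passes its speed limit or range.

## Robot

A 6-joint arm with a two-finger parallel gripper is mounted at the origin on the work surface. World frame = base frame: x ahead of the robot, y to its left, z up, the work surface at z = 0. Lengths are in m, angles in rad, forces in N, time in s.
With the tool pointing down it reaches from about 0.425 to 0.95 m from the base axis. Payload 14.7 kg.
Tool frame: the origin (TCP) lies midway between the tips of the shut fingers; the grasp point (between the pads) lies 19 mm behind it; z points along the fingers, y is the line along which they close (so a half turn about z gives the same grasp; the last joint's range is limited). The gripper opens to 85 mm and grips with 20 to 120 N. Pads are 22 mm wide; open, the fingers measure 114 mm over their backs; the gripper's body (76 mm by 85 mm) begins 54 mm behind the grasp point. The pads swing forward as they close: fully open they stand 13 mm farther back than shut.
Start: joints at [1.211, 0.48, 1.596, -0, 1.065, -0.047], TCP at [0.2, 0.618, 0.231] pointing down, gripper open.
Joint ranges: [-2.75, 2.75], [-0.82, 2.05], [0.23, 2.67], [-1.56, 4.7], [0.09, 2.69], [-2.92, 2.92]. Speed limits (rad/s): [1.89, 1.89, 2.39, 3.01, 3.01, 3.01].

## Interface

Orientations are given as a rotation vector (axis times angle).
In Python, from station import bot gives the robot as it stands.
- The arm moves only by the tool drive_tool, never from a script. Its argument "motion" is a list of rows, each a list of 3 entries, a list of its own where there are three numbers: the turn, a rotation vector about the tool's x, y, z in units of 8 degrees (1.0 is 8 degrees), then the shift along the tool's x, y, z in units of 25 mm (1.0 is 25 mm), then the opening, from 0 (shut) to 1 (fully open). A call has 1 to 20 rows; each row shifts and turns the commanded pose from where the row before left it, along the tool's axes as they then stand; what a row does not reach is not made up. A row lasts 1/10 s, in which the tool goes at most 50 mm and 8.59 degrees, less where a joint would pass 70% of its speed; a pose out of reach is approached as far as the arm can. A call is refused whole if a number of a shift passes 1 or a number of a turn 1, either way. A call with a gripper value outside its range is refused whole. The fingers move at their own pace and stop on an object; "force" is the grip in N (left out, the last holds). Time passes only in rows, so rows that do not move let the fingers close. It gives the time, the measured TCP pose, the force, the opening and the grip force at its end, in the units of the state.
- bot.state(): the state, without advancing time (a new reading comes with each control period).
- bot.get_image(name): name is "side" or "top"; returns the picture (400x640x3 uint8, red, green, blue); there is no depth.
- bot.camera_model(name): a dict with "fx", "fy", "cx", "cy" (pixels), "R" (3x3) and "t" (3): a world point X has camera coordinates R X + t. Camera axes: x right, y down, z forward; pixel columns grow to the right and rows downward; lengths in m; the calibration is good to about 2 mm. A picture is of the moment at which its call begins. camera_model takes no time and is no camera call.
- bot.finish_job(): hands the job in; it is judged then, once.
Trained networks look in the newest picture that a camera, given by its name, has taken for a name from the list of things; names that differ only in an ending like _2 or _b are one class to them, and where a whole thing is asked for, a point or a joint stands for the part that bears it (a point fixed in the world has none). Each returns a list of dicts, best first, with "confidence" (0 to 1); they miss things now and then, are a little off and sometimes report something else, mostly with a low value. They report only what shows in the picture. A call takes as long as a camera call. They do not tell look-alikes from the thing itself.
- bot.boxes_of(camera, label): "position" ([x, y, z] in m, in world coordinates, good to about 4 mm: the middle of the surface that is visible of it).
- bot.tip_of(camera, label): "position" ([x, y, z] in m, in world coordinates, good to about 4 mm: a listed point, or the origin of a listed thing).
The state is a dict: "clock": time; "joints": joint angles; "joint_vel": joint speeds; "tau": joint torques, N m; "eef_pos": TCP position; "ee_rot": TCP orientation; "force": force on the tool from outside, world axes, zero at the start; "ft_torque": the same for the moment, N m; "opening": finger opening in m; "finger_force": force on a finger pad.
Only numpy, scipy, OpenCV 4.12 (cv2) and the standard library are available. Lean on these libraries where they do the work, as an engineer would, in place of code of your own. Each camera call takes 0.05 s, during which the arm holds its last target. There are 200 camera calls.

## Working session

There is one attempt and no reset: what is moved stays moved. The work goes in short steps, Python scripts to look and compute and a tool call to move; the robot and the scene stay as the last step left them, time stands still between calls to the robot, and variables do not carry over. Pictures are saved under pics/ and viewed, at most 10 in all, crops included, and the job is handed in when it is done.

Besides the shell and the picture viewer there is one more tool, called after ">>>" as name([rows], argument=value, ...), one row to a line, values as JSON. drive_tool: Moves the arm, as the interface text tells. Its arguments: {"type":"object","properties":{"motion":{"type":"array","items":{"type":"array"}},"force":{"type":"number"}},"required":["motion"]}

```bash
mkdir -p pics; python3 - <<'E'
from station import bot
import cv2
for c in ("top","side"):
    im=bot.get_image(c); cv2.imwrite(f"pics/{c}0.png",im[:,:,::-1])
    for l in ["unit","bay_left","bay_right","valve_axis","lever_grip","slot_centre","slot_mark","fin_grip","tag_blue","tag_yellow","refill_blue","refill_yellow","detergent","tub"]:
        print(c,l,[([round(float(v),3) for v in d["position"]],round(d["confidence"],2)) for d in bot.tip_of(c,l)])
print(bot.state())
E
```

```text
top unit [([0.607, -0.164, -0.001], 0.6)]
top bay_left [([0.637, -0.106, 0.086], 0.55)]
top bay_right [([0.629, -0.223, 0.085], 0.63)]
top valve_axis [([0.618, 0.095, 0.106], 0.68)]
top lever_grip [([0.604, 0.19, 0.103], 0.58)]
top slot_centre [([0.668, -0.145, 0.092], 0.73)]
top slot_mark []
top fin_grip [([0.538, -0.187, 0.117], 0.94), ([0.634, -0.225, 0.088], 0.26)]
top tag_blue [([0.659, -0.061, 0.084], 0.63)]
top tag_yellow [([0.649, -0.276, 0.083], 0.53)]
top refill_blue [([0.339, 0.247, 0.001], 0.86), ([0.412, 0.394, 0.001], 0.77), ([0.435, 0.282, 0.001], 0.68)]
top refill_yellow [([0.592, 0.385, -0.001], 0.79), ([0.648, -0.275, 0.083], 0.66), ([0.603, 0.186, 0.103], 0.4)]
top detergent [([0.718, 0.295, 0.003], 0.63)]
top tub [([0.45, -0.468, 0.002], 0.59), ([0.714, 0.297, 0.003], 0.25)]
side unit []
side bay_left [([0.639, -0.111, 0.088], 0.59)]
side bay_right [([0.626, -0.224, 0.084], 0.63), ([0.449, -0.468, 0.0], 0.58), ([0.528, -0.184, 0.114], 0.34)]
side valve_axis [([0.621, 0.097, 0.107], 0.95)]
side lever_grip [([0.605, 0.188, 0.109], 0.7), ([0.606, -0.166, 0.001], 0.55
[... 585 characters left out ...]
95)]
{'clock': 1.5, 'joints': array([ 1.21141520e+00,  4.80181679e-01,  1.59632801e+00,  2.61901539e-05,
        1.06509024e+00, -4.66019471e-02]), 'joint_vel': array([ 1.80843513e-03,  5.45072683e-04,  2.10114309e-04,  9.50852739e-04,
        1.83976083e-05, -5.73986805e-04]), 'tau': array([-1.09450149e-03, -9.50479317e+01, -4.30646968e+01, -1.83765451e-04,
        1.22555299e-03, -1.76816224e-05]), 'eef_pos': array([0.19997464, 0.61845557, 0.23129799]), 'ee_rot': array([-4.89328070e-01, -3.10322610e+00,  3.94202031e-06]), 'force': array([-0.25113169, -0.10322535,  0.30091892]), 'ft_torque': array([-0.01856061,  0.01847644,  0.03661576]), 'finger_force': 0.0, 'opening': 0.08527167699325885}
```

View pics/top0.png

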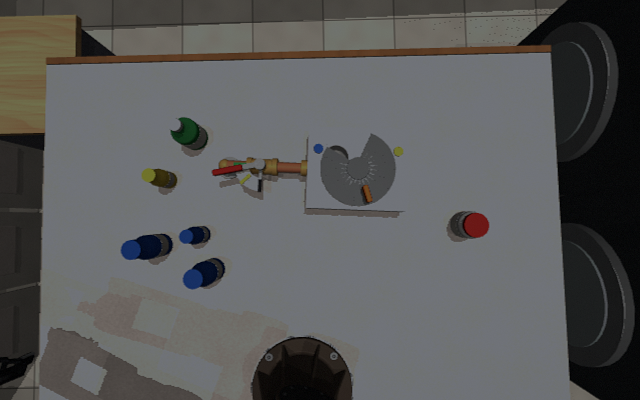

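View pics/side0.png

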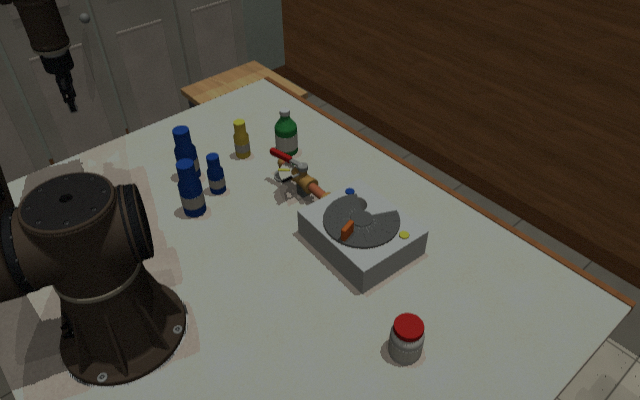

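The top view shows three blue bottles, at (147,246), (205,272) and (195,235). The last is clearly the smallest, at about (0.437, 0.281) in world coordinates. The blue tag (318,148) is at the valve-side bay, the fin is at (366,193), and the lever (228,170) is almost fully open. I'll check the choice in a crop and write a move helper.

```bash
cat > h.py <<'E'
import numpy as np
from scipy.spatial.transform import Rotation as Ro
from scipy.optimize import least_squares
from station import bot
def go(p,ydeg):
    """totals to reach TCP p with tool y at heading ydeg (tool down): turn units about z, then shift units in the turned frame"""
    s=bot.state(); R=Ro.from_rotvec(s["ee_rot"]).as_matrix()
    a=np.radians(ydeg); y=np.array([np.cos(a),np.sin(a),0]); z=np.array([0,0,-1.]); T=np.c_[np.cross(y,z),y,z]
    print("t",s["clock"],"pos",s["eef_pos"].round(4),"yhead",np.degrees(np.arctan2(R[1,1],R[0,1])).round(2),"open",round(s["opening"],4),"F",s["force"].round(1),"j6",s["joints"][5].round(2))
    print("turn units",np.round(Ro.from_matrix(R.T@T).as_rotvec(degrees=True)/8,3),"shift units",np.round(T.T@(np.array(p)-s["eef_pos"])/.025,3))
E
python3 - <<'E'
from h import *
import cv2
a=cv2.imread("pics/top0.png")[215:300,105:240]; b=cv2.imread("pics/side0.png")[115:225,160:265]
f=lambda i:cv2.resize(i,(390,400),interpolation=3)
cv2.imwrite("pics/crop.png",np.hstack([f(a),f(b)]))
# unit fit (x,y,yaw), lever, dial
L=[((0,0),(.607,-.164)),((65,65),(.638,-.1085)),((65,-65),(.6275,-.2235)),((118,65),(.659,-.0595)),((118,-65),(.650,-.274)),((260,90),(.6195,.096))]
def f2(v):
    o=[]
    for (r,a),q in L:
        t=np.radians(a)+v[2]; o+=[v[0]+r/1e3*np.cos(t)-q[0],v[1]+r/1e3*np.sin(t)-q[1]]
    return o
r=least_squares(f2,[.6,-.16,0]); u=r.x; print(u,np.degrees(u[2]),np.abs(r.fun).max())
pt=lambda rr,deg:u[:2]+rr*np.array([np.cos(np.radians(deg)+u[2]),np.sin(np.radians(deg)+u[2])])
print("valve",pt(.26,90),"bayL",pt(.065,65))
go([.6045,.189,.3],9)
E
```

```text
[ 0.60541961 -0.16412915 -0.05398542] -3.093136938513847 0.0021710409541851883
valve [0.619449   0.09549207] bayL [ 0.63602852 -0.10678724]
t 1.5 pos [0.2    0.6185 0.2313] yhead 72.08 open 0.0853 F [-0.3 -0.1  0.3] j6 -0.05
turn units [-0.    -0.     7.885] shift units [-19.498  13.295  -2.748]
```

View pics/crop.png

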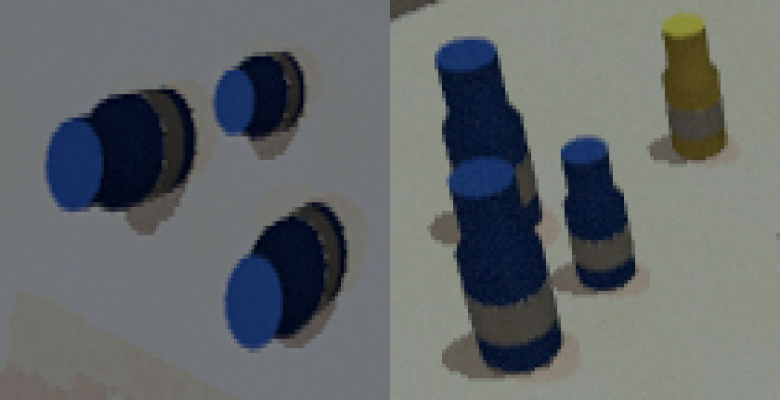

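The crop confirms it: the small bottle at (250,95), on the right in the side half, matches the yellow refill in size, and the two large ones are decoys. I'm moving to the lever.

>>> drive_tool([
  [[0,0,0.985],[0,0,-0.35],1],
  [[0,0,0.985],[0,0,-0.35],1],
  [[0,0,0.985],[0,0,-0.35],1],
  [[0,0,0.985],[0,0,-0.35],1],
  [[0,0,0.985],[0,0,-0.35],1],
  [[0,0,0.985],[0,0,-0.35],1],
  [[0,0,0.985],[0,0,-0.35],1],
  [[0,0,0.985],[0,0,-0.35],1],
  [[0,0,0],[-0.975,0.665,0],1],
  [[0,0,0],[-0.975,0.665,0],1],
  [[0,0,0],[-0.975,0.665,0],1],
  [[0,0,0],[-0.975,0.665,0],1],
  [[0,0,0],[-0.975,0.665,0],1],
  [[0,0,0],[-0.975,0.665,0],1],
  [[0,0,0],[-0.975,0.665,0],1],
  [[0,0,0],[-0.975,0.665,0],1],
  [[0,0,0],[-0.975,0.665,0],1],
  [[0,0,0],[-0.975,0.665,0],1],
  [[0,0,0],[-0.975,0.665,0],1],
  [[0,0,0],[-0.975,0.665,0],1],
])

```text
clock: 3.5
eef_pos: [0.4437, 0.36, 0.3014]
ee_rot: [2.039, 2.39, 0.0]
force: [-0.7, 0.1, 0.2]
opening: 0.0852
finger_force: 0.0
```

>>> drive_tool([
  [[0,0,0],[-0.975,0.665,0],1],
  [[0,0,0],[-0.975,0.665,0],1],
  [[0,0,0],[-0.975,0.665,0],1],
  [[0,0,0],[-0.975,0.665,0],1],
  [[0,0,0],[-0.975,0.665,0],1],
  [[0,0,0],[-0.975,0.665,0],1],
  [[0,0,0],[-0.975,0.665,0],1],
  [[0,0,0],[-0.975,0.665,0],1],
  [[0,0,0],[0,0,0],0.6],
  [[0,0,0],[0,0,0],0.6],
])

```text
clock: 4.5
eef_pos: [0.605, 0.1889, 0.3011]
ee_rot: [-2.041, -2.388, 0.0]
force: [-1.4, -0.4, 0.3]
opening: 0.0591
finger_force: 0.0
```

```bash
python3 -c "
from h import *
go([.6045,.189,.089],9)"
```

```text
t 4.5 pos [0.605  0.1889 0.3011] yhead 8.97 open 0.0591 F [-1.4 -0.4  0.3] j6 0.1
turn units [-0.004 -0.001 -0.004] shift units [ 8.000e-03 -1.800e-02  8.482e+00]
```

>>> drive_tool([
  [[0,0,0],[0,0,1],0.6],
  [[0,0,0],[0,0,1],0.6],
  [[0,0,0],[0,0,1],0.6],
  [[0,0,0],[0,0,1],0.6],
  [[0,0,0],[0,0,1],0.6],
  [[0,0,0],[0,0,1],0.6],
  [[0,0,0],[0,0,0.8],0.6],
  [[0,0,0],[0,0,0.8],0.6],
  [[0,0,0],[0,0,0.6],0.6],
  [[0,0,0],[0,0,0.3],0.6],
  [[0,0,0],[0,0,0],0],
  [[0,0,0],[0,0,0],0],
  [[0,0,0],[0,0,0],0],
  [[0,0,0],[0,0,0],0],
  [[0,0,0],[0,0,0],0],
  [[0,0,0],[0,0,0],0],
], force=40)

```text
clock: 6.1
eef_pos: [0.6054, 0.1895, 0.0897]
ee_rot: [2.039, 2.389, 0.002]
force: [-2.6, 2.4, 7.7]
opening: 0.0153
finger_force: 44.3
```

```bash
python3 -c "
from h import *
go([.6045,.189,.089],9)
s=bot.state();print(s['finger_force'],s['ft_torque'])"
```

```text
t 6.1 pos [0.6054 0.1895 0.0897] yhead 9.03 open 0.0153 F [-2.6  2.4  7.7] j6 0.1
turn units [ 0.009 -0.002  0.004] shift units [-0.016 -0.039  0.028]
44.340537786483765 [0.38803183 0.33911288 0.05165177]
```

>>> drive_tool([
  [[0,0,-0.75],[-0.021,-0.397,0],0],
  [[0,0,-0.75],[-0.021,-0.397,0],0],
  [[0,0,-0.75],[-0.021,-0.397,0],0],
  [[0,0,0],[0,0,0],0],
])

```text
clock: 6.5
eef_pos: [0.5765, 0.1799, 0.0898]
ee_rot: [1.635, 2.682, 0.001]
force: [-1.5, 3.0, 4.7]
opening: 0.0151
finger_force: 44.0
```

```bash
python3 -c "
from h import *
a=np.radians(98.53+18)
go([.61945+.095*np.cos(a),.0955+.095*np.sin(a),.0897],27)"
```

```text
t 6.5 pos [0.5765 0.1799 0.0898] yhead 27.28 open 0.0151 F [-1.5  3.   4.7] j6 -0.22
turn units [0.009 0.002 0.034] shift units [0.012 0.03  0.002]
```

>>> drive_tool([
  [[0,0,-0.75],[-0.021,-0.397,0],0],
  [[0,0,-0.75],[-0.021,-0.397,0],0],
  [[0,0,-0.75],[-0.021,-0.397,0],0],
  [[0,0,-0.75],[-0.021,-0.397,0],0],
  [[0,0,-0.75],[-0.021,-0.397,0],0],
  [[0,0,-0.75],[-0.021,-0.397,0],0],
  [[0,0,-0.75],[-0.021,-0.397,0],0],
  [[0,0,-0.75],[-0.021,-0.397,0],0],
  [[0,0,-0.75],[-0.021,-0.397,0],0],
  [[0,0,-0.75],[-0.021,-0.397,0],0],
  [[0,0,0],[0,0,0],0],
  [[0,0,0],[0,0,0],0],
  [[0,0,0],[0,0,0],0],
])

```text
clock: 7.8
eef_pos: [0.5258, 0.101, 0.0897]
ee_rot: [0.082, 3.139, 0.002]
force: [-1.9, 8.5, 9.6]
opening: 0.0152
finger_force: 45.2
```

```bash
python3 -c "
from h import *
a=np.radians(176.9)
go([.61945+.095*np.cos(a),.0955+.095*np.sin(a),.0897],86.9)
s=bot.state();print(s['force'],s['ft_torque']); d=s['eef_pos'][:2]-[.61945,.0955];print(np.degrees(np.arctan2(d[1],d[0])),np.hypot(*d))
for c in ('top','side'):
  bot.get_image(c)
  print([(d['position'],d['confidence']) for d in bot.tip_of(c,'lever_grip')])"
```

```text
t 7.8 pos [0.5258 0.101  0.0897] yhead 87.01 open 0.0152 F [-1.9  8.5  9.6] j6 -1.39
turn units [0.008 0.013 0.014] shift units [ 0.048 -0.017  0.001]
[-1.94291444  8.53049373  9.55640335] [ 1.18716515  0.29353089 -0.12829608]
176.64576264772 0.09378860375390169
[]
[([0.5275, 0.1001, 0.1081], 0.78)]
```

>>> drive_tool([
  [[0,0,-0.1],[0,-0.1,0],0],
  [[0,0,0],[0,-0.03,0],0],
  [[0,0,0],[0,0,0],0],
  [[0,0,0],[0,0,0],0],
])

```text
clock: 8.4
eef_pos: [0.5259, 0.1004, 0.0898]
ee_rot: [0.062, 3.139, 0.006]
force: [-2.9, 43.8, 7.2]
opening: 0.0149
finger_force: 46.6
```

>>> drive_tool([
  [[0,0,0],[0,0.12,0],0],
  [[0,0,0],[0,0,0],0.6],
  [[0,0,0],[0,0,0],0.6],
  [[0,0,0],[0,0,0],0.6],
  [[0,0,0],[0,0,-0.5],0.6],
  [[0,0,0],[0,0,-1],0.6],
  [[0,0,0],[0,0,-1],0.6],
  [[0,0,1],[0,0,-1],0.6],
  [[0,0,1],[0,0,-1],0.6],
  [[0,0,1],[0,0,-1],0.6],
  [[0,0,1],[0,0,0],0.6],
  [[0,0,1],[0,0,0],0.6],
  [[0,0,1],[0,0,0],0.6],
  [[0,0,1],[0,0,0],0.6],
  [[0,0,1],[0,0,0],0.6],
  [[0,0,1],[0,0,0],0.6],
  [[0,0,1],[0,0,0],0.6],
  [[0,0,1],[0,0,0],0.6],
  [[0,0,1],[0,0,0],0.6],
  [[0,0,1],[0,0,0],0.6],
])

```text
clock: 10.4
eef_pos: [0.525, 0.0999, 0.2272]
ee_rot: [2.517, 1.879, 0.0]
force: [-0.2, 1.3, -0.1]
opening: 0.0511
finger_force: 0.0
```

>>> drive_tool([
  [[0,0,1],[0,0,0],0.6],
  [[0,0,1],[0,0,0],0.6],
  [[0,0,1],[0,0,0],0.6],
  [[0,0,1],[0,0,0],0.6],
  [[0,0,1],[0,0,0],0.6],
  [[0,0,1],[0,0,0],0.6],
  [[0,0,0],[0,0,0],0.6],
])

```text
clock: 11.1
eef_pos: [0.5251, 0.0999, 0.2271]
ee_rot: [3.063, 0.698, 0.001]
force: [-0.0, -0.3, -0.5]
opening: 0.051
finger_force: 0.0
```

```bash
python3 -c "
from h import *
for c in ('top','side'):
  bot.get_image(c)
  for l in ('lever_grip','fin_grip','slot_centre','slot_mark'):
    print(c,l,[(np.round(d['position'],4),d['confidence']) for d in bot.tip_of(c,l)])
go([.5358,-.1846,.103],-73.6)
"
```

```text
top lever_grip [(array([0.5275, 0.0993, 0.1005]), 0.85)]
top fin_grip [(array([ 0.5361, -0.1852,  0.1182]), 0.78)]
top slot_centre [(array([ 0.6683, -0.1484,  0.0892]), 0.59), (array([7.170e-01, 3.009e-01, 7.000e-04]), 0.53)]
top slot_mark [(array([ 0.6682, -0.1459,  0.089 ]), 0.6), (array([ 0.634 , -0.1067,  0.0857]), 0.29)]
side lever_grip [(array([0.5295, 0.1031, 0.1066]), 0.54), (array([ 0.5282, -0.1832,  0.1155]), 0.45), (array([ 0.6372, -0.1087,  0.0865]), 0.32)]
side fin_grip [(array([ 0.5276, -0.1829,  0.1184]), 0.79)]
side slot_centre [(array([ 0.6681, -0.1431,  0.0901]), 0.58)]
side slot_mark [(array([ 0.672 , -0.1463,  0.0928]), 0.32)]
t 11.6 pos [0.525  0.1001 0.2263] yhead -64.12 open 0.0512 F [-0.6  0.2 -0.2] j6 1.25
turn units [0.    0.    1.185] shift units [-2.802 11.046  4.932]
```

>>> drive_tool([
  [[0,0,0.593],[0,0,0],0.6],
  [[0,0,0.593],[0,0,0],0.6],
  [[0,0,0],[-0.234,0.92,0],0.6],
  [[0,0,0],[-0.234,0.92,0],0.6],
  [[0,0,0],[-0.234,0.92,0],0.6],
  [[0,0,0],[-0.234,0.92,0],0.6],
  [[0,0,0],[-0.234,0.92,0],0.6],
  [[0,0,0],[-0.234,0.92,0],0.6],
  [[0,0,0],[-0.234,0.92,0],0.6],
  [[0,0,0],[-0.234,0.92,0],0.6],
  [[0,0,0],[-0.234,0.92,0],0.6],
  [[0,0,0],[-0.234,0.92,0],0.6],
  [[0,0,0],[-0.234,0.92,0],0.6],
  [[0,0,0],[-0.234,0.92,0],0.6],
  [[0,0,0],[0,0,0],0.6],
  [[0,0,0],[0,0,0],0.6],
])

```text
clock: 13.2
eef_pos: [0.5352, -0.1847, 0.2261]
ee_rot: [-3.11, -0.445, 0.0]
force: [-0.1, -0.3, -0.1]
opening: 0.0513
finger_force: 0.0
```

>>> drive_tool([
  [[0,0,0],[0,0,1],0.6],
  [[0,0,0],[0,0,1],0.6],
  [[0,0,0],[0,0,1],0.6],
  [[0,0,0],[0,0,0.8],0.6],
  [[0,0,0],[0,0,0.7],0.6],
  [[0,0,0],[0,0,0.43],0.6],
  [[0,0,0],[0,0,0],0],
  [[0,0,0],[0,0,0],0],
  [[0,0,0],[0,0,0],0],
  [[0,0,0],[0,0,0],0],
  [[0,0,0],[0,0,0],0],
  [[0,0,0],[0,0,0],0],
])

```text
clock: 14.4
eef_pos: [0.5358, -0.1845, 0.1039]
ee_rot: [3.109, 0.447, 0.002]
force: [-0.4, 3.5, 7.5]
opening: 0.0132
finger_force: 41.7
```

```bash
python3 -c "
from h import *
go([.5358,-.1846,.103],-73.6)
s=bot.state();print(s['finger_force'],s['ft_torque']); d=s['eef_pos'][:2]-[.6054,-.1641];print(np.degrees(np.arctan2(d[1],d[0])),np.hypot(*d))"
```

```text
t 14.4 pos [ 0.5358 -0.1845  0.1039] yhead -73.66 open 0.0132 F [-0.4  3.5  7.5] j6 0.9
turn units [ 0.004 -0.008 -0.007] shift units [-0.003  0.004  0.036]
41.650153398513794 [0.65263458 0.0620485  0.13350058]
-163.67342533336208 0.07248945143601314
```

>>> drive_tool([
  [[0,0,-0.713],[0.0143,0.288,0],0],
  [[0,0,-0.713],[0.0143,0.288,0],0],
  [[0,0,-0.713],[0.0143,0.288,0],0],
  [[0,0,-0.713],[0.0143,0.288,0],0],
  [[0,0,-0.713],[0.0143,0.288,0],0],
  [[0,0,-0.713],[0.0143,0.288,0],0],
  [[0,0,-0.713],[0.0143,0.288,0],0],
  [[0,0,-0.713],[0.0143,0.288,0],0],
  [[0,0,0],[0,0,0],0],
  [[0,0,0],[0,0,0],0],
])

```text
clock: 15.4
eef_pos: [0.5716, -0.2282, 0.1039]
ee_rot: [2.692, 1.617, 0.002]
force: [1.8, 3.5, 5.9]
opening: 0.0134
finger_force: 41.5
```

```bash
python3 -c "
from h import *
a=np.radians(241.9)
go([.6054+.0725*np.cos(a),-.1641+.0725*np.sin(a),.103],-28.1)
s=bot.state();print(s['finger_force'],s['ft_torque']); d=s['eef_pos'][:2]-[.6054,-.1641];print(np.degrees(np.arctan2(d[1],d[0])),np.hypot(*d))
for c in ('top','side'):
  bot.get_image(c)
  for l in ('fin_grip','slot_centre','slot_mark','tag_blue'):
    print(c,l,[(np.round(d['position'],4),d['confidence']) for d in bot.tip_of(c,l)])
"
```

```text
t 15.4 pos [ 0.5716 -0.2282  0.1039] yhead -28.02 open 0.0134 F [1.8 3.5 5.9] j6 0.06
turn units [ 0.011 -0.002  0.01 ] shift units [-0.001 -0.015  0.038]
41.49785041809082 [ 0.60726362 -0.13598462  0.18955766]
-117.7939019029391 0.07246706904834961
top fin_grip []
top slot_centre [(array([ 0.6328, -0.1085,  0.0916]), 0.94)]
top slot_mark []
top tag_blue [(array([ 0.6586, -0.0591,  0.0834]), 0.47)]
side fin_grip [(array([ 0.562 , -0.2263,  0.1172]), 0.83)]
side slot_centre [(array([ 0.6361, -0.1037,  0.0927]), 0.66)]
side slot_mark []
side tag_blue [(array([ 0.6588, -0.0587,  0.0874]), 0.38), (array([ 0.4492, -0.4675, -0.    ]), 0.31)]
```

>>> drive_tool([
  [[0,0,0],[0,0,0],0.75],
  [[0,0,0],[0,0,0],0.75],
  [[0,0,0],[0,0,0],0.75],
  [[0,0,0],[0,0,-0.5],0.75],
  [[0,0,0],[0,0,-1],0.75],
  [[0,0,0],[0,0,-1],0.75],
  [[0,0,0],[0,0,-1],0.75],
  [[0,0,0],[0,0,-1],0.75],
  [[0,0,0],[0,0,-1],0.75],
  [[0,0,0],[0,0,0],0.75],
])

```text
clock: 16.9
eef_pos: [0.5725, -0.2288, 0.245]
ee_rot: [2.689, 1.615, 0.005]
force: [-0.0, 0.4, -0.1]
opening: 0.0639
finger_force: 0.0
```

```bash
python3 -c "
from h import *
import cv2
for c in ('top','side'):
  im=bot.get_image(c)
  if c=='top': cv2.imwrite('pics/dial.png',cv2.resize(im[100:300,90:420,::-1],None,fx=2.4,fy=2.4))
  for l in ('slot_centre','refill_blue'):
    print(c,l,[(np.round(d['position'],4),d['confidence']) for d in bot.tip_of(c,l)])
go([.437,.2815,.24],-28)
"
```

```text
top slot_centre [(array([ 0.6343, -0.1094,  0.0926]), 0.98)]
top refill_blue [(array([ 0.4106,  0.3948, -0.003 ]), 0.94), (array([0.436 , 0.2816, 0.0019]), 0.92), (array([ 0.3362,  0.248 , -0.0013]), 0.81), (array([ 0.6342, -0.1056,  0.0877]), 0.31), (array([0.5258, 0.0994, 0.0984]), 0.29)]
side slot_centre [(array([ 0.6353, -0.1045,  0.0934]), 0.59), (array([ 0.6598, -0.0587,  0.0871]), 0.53)]
side refill_blue [(array([ 0.4107,  0.397 , -0.0017]), 0.9), (array([ 0.333 ,  0.2478, -0.0012]), 0.84), (array([ 0.4344,  0.2809, -0.0046]), 0.57)]
t 17.2 pos [ 0.5703 -0.2279  0.2397] yhead -28.02 open 0.064 F [ 0.1 -0.2 -0.4] j6 0.06
turn units [-0.011  0.001 -0.003] shift units [ 1.5486e+01 -1.4274e+01 -1.1000e-02]
```

View pics/dial.png

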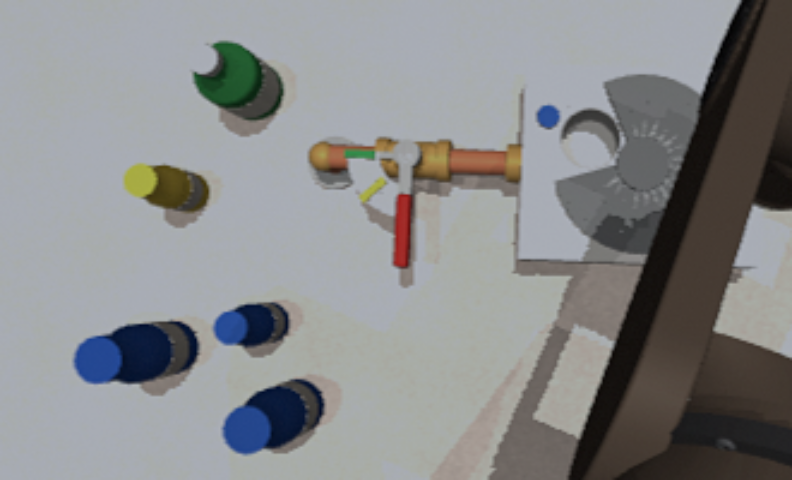

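The crop shows the opening squarely over the blue-tagged bay (590,135) and the lever shut, across the pipe (403,230). Next is the small refill (232,327).

>>> drive_tool([
  [[0,0,0],[0.91,-0.842,0],0.75],
  [[0,0,0],[0.91,-0.842,0],0.75],
  [[0,0,0],[0.91,-0.842,0],0.75],
  [[0,0,0],[0.91,-0.842,0],0.75],
  [[0,0,0],[0.91,-0.842,0],0.75],
  [[0,0,0],[0.91,-0.842,0],0.75],
  [[0,0,0],[0.91,-0.842,0],0.75],
  [[0,0,0],[0.91,-0.842,0],0.75],
  [[0,0,0],[0.91,-0.842,0],0.75],
  [[0,0,0],[0.91,-0.842,0],0.75],
  [[0,0,0],[0.91,-0.842,0],0.75],
  [[0,0,0],[0.91,-0.842,0],0.75],
  [[0,0,0],[0.91,-0.842,0],0.75],
  [[0,0,0],[0.91,-0.842,0],0.75],
  [[0,0,0],[0.91,-0.842,0],0.75],
  [[0,0,0],[0.91,-0.842,0],0.75],
  [[0,0,0],[0.91,-0.842,0],0.75],
  [[0,0,0],[0,0,0],0.75],
  [[0,0,0],[0,0,0],0.75],
])

```text
clock: 19.1
eef_pos: [0.436, 0.2817, 0.2399]
ee_rot: [2.692, 1.62, -0.002]
force: [-0.1, -0.7, 0.5]
opening: 0.0642
finger_force: 0.0
```

```bash
python3 -c "
from h import *
go([.436,.2815,.096],-28)
"
```

```text
t 19.1 pos [0.436  0.2817 0.2399] yhead -27.93 open 0.0642 F [-0.1 -0.7  0.5] j6 1.0
turn units [-0.005  0.009  0.009] shift units [-6.000e-03  1.000e-03  5.756e+00]
```

>>> drive_tool([
  [[0,0,0],[0,0,1],0.75],
  [[0,0,0],[0,0,1],0.75],
  [[0,0,0],[0,0,1],0.75],
  [[0,0,0],[0,0,1],0.75],
  [[0,0,0],[0,0,1],0.75],
  [[0,0,0],[0,0,0.5],0.75],
  [[0,0,0],[0,0,0.25],0.75],
  [[0,0,0],[0,0,0],0],
  [[0,0,0],[0,0,0],0],
  [[0,0,0],[0,0,0],0],
  [[0,0,0],[0,0,0],0],
  [[0,0,0],[0,0,0],0],
])

```text
clock: 20.3
eef_pos: [0.4371, 0.2818, 0.0976]
ee_rot: [2.693, 1.618, 0.003]
force: [-0.6, -0.6, 8.2]
opening: 0.0353
finger_force: 40.8
```

>>> drive_tool([
  [[0,0,0],[0,0,-0.2],0],
  [[0,0,0],[0,0,-0.6],0],
  [[0,0,0],[0,0,-1],0],
  [[0,0,0],[0,0,-1],0],
  [[0,0,0],[0,0,-1],0],
  [[0,0,0],[0,0,-1],0],
  [[0,0,0],[0,0,-1],0],
  [[0,0,0],[0,0,-1],0],
  [[0,0,0],[0,0,-0.6],0],
  [[0,0,0],[0,0,0],0],
  [[0,0,0],[0,0,0],0],
])

```text
clock: 21.4
eef_pos: [0.4364, 0.2814, 0.2816]
ee_rot: [-2.693, -1.618, -0.0]
force: [0.1, -0.1, -2.3]
opening: 0.0351
finger_force: 40.2
```

```bash
python3 -c "
from h import *
import cv2
go([.636,-.107,.28],-28)
im=bot.get_image('side'); cv2.imwrite('pics/held.png',cv2.resize(im[60:260,130:450,::-1],None,fx=2,fy=2))
bot.get_image('top')
for c in ('top','side'):
  for l in ('refill_blue',):
    print(c,l,[(np.round(d['position'],4),d['confidence']) for d in bot.tip_of(c,l)])
"
```

```text
t 21.4 pos [0.4364 0.2814 0.2816] yhead -28.01 open 0.0351 F [ 0.1 -0.1 -2.3] j6 1.0
turn units [ 0.    -0.001 -0.002] shift units [-9.967 14.344  0.063]
top refill_blue [(array([0.4338, 0.2833, 0.1869]), 0.79), (array([0.3388, 0.2465, 0.0009]), 0.77), (array([4.110e-01, 3.914e-01, 1.000e-04]), 0.65)]
side refill_blue [(array([ 0.3342,  0.2451, -0.0027]), 0.88), (array([ 0.4109,  0.4012, -0.0042]), 0.81), (array([0.4365, 0.2805, 0.1837]), 0.71)]
```

View pics/held.png

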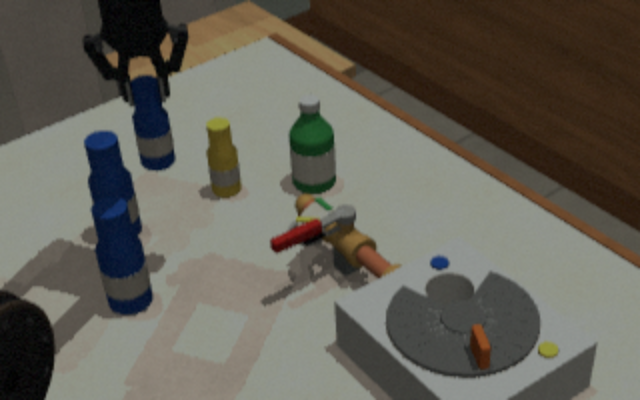

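The refill is held upright at (155,120), clear of everything. I'll carry it to the bay.

>>> drive_tool([
  [[0,0,0],[-0.31,0.45,0],0],
  [[0,0,0],[-0.623,0.8965,0],0],
  [[0,0,0],[-0.623,0.8965,0],0],
  [[0,0,0],[-0.623,0.8965,0],0],
  [[0,0,0],[-0.623,0.8965,0],0],
  [[0,0,0],[-0.623,0.8965,0],0],
  [[0,0,0],[-0.623,0.8965,0],0],
  [[0,0,0],[-0.623,0.8965,0],0],
  [[0,0,0],[-0.623,0.8965,0],0],
  [[0,0,0],[-0.623,0.8965,0],0],
  [[0,0,0],[-0.623,0.8965,0],0],
  [[0,0,0],[-0.623,0.8965,0],0],
  [[0,0,0],[-0.623,0.8965,0],0],
  [[0,0,0],[-0.623,0.8965,0],0],
  [[0,0,0],[-0.623,0.8965,0],0],
  [[0,0,0],[-0.623,0.8965,0],0],
  [[0,0,0],[-0.31,0.45,0],0],
  [[0,0,0],[0,0,0],0],
  [[0,0,0],[0,0,0],0],
  [[0,0,0],[0,0,0],0],
])

```text
clock: 23.6
eef_pos: [0.6357, -0.1062, 0.2817]
ee_rot: [-2.692, -1.618, 0.001]
force: [0.1, 0.0, -1.8]
opening: 0.0347
finger_force: 40.3
```

```bash
python3 -c "
from h import *
go([.636,-.107,.114],-28)
for c in ('top','side'):
  bot.get_image(c)
  print(c,[(np.round(d['position'],4),d['confidence']) for d in bot.tip_of(c,'refill_blue')])
"
```

```text
t 23.6 pos [ 0.6357 -0.1062  0.2817] yhead -27.99 open 0.0347 F [ 0.1  0.  -1.8] j6 0.28
turn units [-0.005  0.     0.002] shift units [-0.022  0.026  6.707]
top [(array([0.3371, 0.2452, 0.0034]), 0.85), (array([ 0.6338, -0.106 ,  0.1831]), 0.68), (array([0.4127, 0.3948, 0.0016]), 0.6)]
side [(array([ 0.3353,  0.2444, -0.0025]), 0.95), (array([ 0.4096,  0.3992, -0.0018]), 0.79), (array([ 0.6366, -0.1087,  0.182 ]), 0.77)]
```

>>> drive_tool([
  [[0,0,0],[-0.02,0.03,0.5],0],
  [[0,0,0],[0,0,0.8],0],
  [[0,0,0],[0,0,0.8],0],
  [[0,0,0],[0,0,0.6],0],
  [[0,0,0],[0,0,0.5],0],
  [[0,0,0],[0,0,0.5],0],
  [[0,0,0],[0,0,0.5],0],
  [[0,0,0],[0,0,0.5],0],
  [[0,0,0],[0,0,0.5],0],
  [[0,0,0],[0,0,0.5],0],
  [[0,0,0],[0,0,0.4],0],
  [[0,0,0],[0,0,0.4],0],
  [[0,0,0],[0,0,0.2],0],
  [[0,0,0],[0,0,0],0],
  [[0,0,0],[0,0,0],0],
])

```text
clock: 25.3
eef_pos: [0.6369, -0.1078, 0.1146]
ee_rot: [2.693, 1.617, 0.0]
force: [0.1, 0.1, -1.5]
opening: 0.0349
finger_force: 40.3
```

>>> drive_tool([
  [[0,0,0],[0,0,0.07],0],
  [[0,0,0],[0,0,0],0],
  [[0,0,0],[0,0,0],0.5],
  [[0,0,0],[0,0,0],0.65],
  [[0,0,0],[0,0,0],0.75],
  [[0,0,0],[0,0,0],0.75],
  [[0,0,0],[0,0,-0.3],0.75],
  [[0,0,0],[0,0,-0.6],0.75],
  [[0,0,0],[0,0,-1],0.75],
  [[0,0,0],[0,0,-1],0.75],
  [[0,0,0],[0,0,-1],0.75],
  [[0,0,0],[0,0,-1],0.75],
  [[0,0,0],[0,0,-1],0.75],
  [[0,0,0],[0,0,0],0.6],
])

```text
clock: 26.7
eef_pos: [0.6385, -0.1081, 0.2652]
ee_rot: [2.689, 1.615, 0.008]
force: [1.0, 0.3, -0.7]
opening: 0.0521
finger_force: 0.0
```

```bash
python3 -c "
from h import *
import cv2
im=bot.get_image('side'); cv2.imwrite('pics/placed.png',cv2.resize(im[120:300,240:460,::-1],None,fx=2.5,fy=2.5))
bot.get_image('top')
for c in ('top','side'):
  for l in ('refill_blue','slot_centre','tag_blue','lever_grip'):
    print(c,l,[(np.round(d['position'],4),d['confidence']) for d in bot.tip_of(c,l)])
go([.5258,.101,.24],87)
go([.5258,.101,.24],-93)
"
```

```text
top refill_blue [(array([0.4109, 0.3969, 0.0014]), 0.69), (array([0.3383, 0.2497, 0.0014]), 0.64), (array([ 0.6353, -0.1062,  0.0138]), 0.49), (array([ 0.6572, -0.0575,  0.0817]), 0.26)]
top slot_centre [(array([ 0.636 , -0.1074,  0.0907]), 0.74)]
top tag_blue [(array([ 0.6613, -0.0574,  0.0834]), 0.57)]
top lever_grip []
side refill_blue [(array([ 4.075e-01,  3.983e-01, -4.000e-04]), 0.89), (array([ 0.6372, -0.1083,  0.0115]), 0.87), (array([ 0.3354,  0.2499, -0.006 ]), 0.85), (array([ 0.6352, -0.1029,  0.0931]), 0.22)]
side slot_centre [(array([ 0.6382, -0.1071,  0.0944]), 0.55)]
side tag_blue []
side lever_grip [(array([0.5261, 0.1012, 0.106 ]), 0.9), (array([0.5928, 0.3803, 0.0023]), 0.55)]
t 27.2 pos [ 0.6365 -0.1077  0.2595] yhead -28.02 open 0.0513 F [ 1.3  1.  -0.6] j6 0.27
turn units [-6.0000e-03 -5.0000e-03 -1.4377e+01] shift units [4.858 8.105 0.781]
t 27.2 pos [ 0.6365 -0.1077  0.2595] yhead -28.02 open 0.0513 F [ 1.3  1.  -0.6] j6 0.27
turn units [-4.000e-03  5.000e-03  8.123e+00] shift units [-4.858 -8.105  0.781]
```

View pics/placed.png

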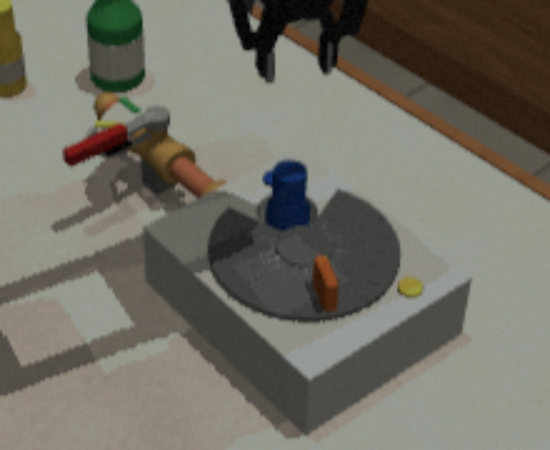

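The refill stands in the bay (290,195), with the opening still aligned. Now back to the lever.

>>> drive_tool([
  [[0,0,-0.9585],[0,0,0],0.6],
  [[0,0,-0.9585],[0,0,0],0.6],
  [[0,0,-0.9585],[0,0,0],0.6],
  [[0,0,-0.9585],[0,0,0],0.6],
  [[0,0,-0.9585],[0,0,0],0.6],
  [[0,0,-0.9585],[0,0,0],0.6],
  [[0,0,-0.9585],[0,0,0],0.6],
  [[0,0,-0.9585],[0,0,0],0.6],
  [[0,0,-0.9585],[0,0,0],0.6],
  [[0,0,-0.9585],[0,0,0],0.6],
  [[0,0,-0.9585],[0,0,0],0.6],
  [[0,0,-0.9585],[0,0,0],0.6],
  [[0,0,-0.9585],[0,0,0],0.6],
  [[0,0,-0.9585],[0,0,0],0.6],
  [[0,0,-0.9585],[0,0,0],0.6],
])

```text
clock: 28.7
eef_pos: [0.6366, -0.1078, 0.2598]
ee_rot: [-0.073, -3.14, -0.0]
force: [-0.3, -0.6, -0.2]
opening: 0.0514
finger_force: 0.0
```

>>> drive_tool([
  [[0,0,0],[0.54,0.9,0],0.6],
  [[0,0,0],[0.54,0.9,0],0.6],
  [[0,0,0],[0.54,0.9,0],0.6],
  [[0,0,0],[0.54,0.9,0],0.6],
  [[0,0,0],[0.54,0.9,0],0.6],
  [[0,0,0],[0.54,0.9,0],0.6],
  [[0,0,0],[0.54,0.9,0],0.6],
  [[0,0,0],[0.54,0.9,0],0.6],
  [[0,0,0],[0.54,0.9,0],0.6],
  [[0,0,0],[0,0,0],0.6],
  [[0,0,0],[0,0,0],0.6],
])

```text
clock: 29.8
eef_pos: [0.526, 0.101, 0.2601]
ee_rot: [0.08, 3.14, -0.0]
force: [0.2, 0.2, -0.3]
opening: 0.0514
finger_force: 0.0
```

```bash
python3 -c "
from h import *
go([.5258,.101,.09],87)
"
```

```text
t 29.8 pos [0.526  0.101  0.2601] yhead 87.08 open 0.0514 F [ 0.2  0.2 -0.3] j6 -1.39
turn units [-0.001  0.001  0.01 ] shift units [ 6.000e-03 -2.000e-03  6.803e+00]
```

>>> drive_tool([
  [[0,0,0],[0,0,1],0.6],
  [[0,0,0],[0,0,1],0.6],
  [[0,0,0],[0,0,1],0.6],
  [[0,0,0],[0,0,1],0.6],
  [[0,0,0],[0,0,1],0.6],
  [[0,0,0],[0,0,0.9],0.6],
  [[0,0,0],[0,0,0.6],0.6],
  [[0,0,0],[0,0,0.3],0.6],
  [[0,0,0],[0,0,0],0],
  [[0,0,0],[0,0,0],0],
  [[0,0,0],[0,0,0],0],
  [[0,0,0],[0,0,0],0],
  [[0,0,0],[0,0,0],0],
])

```text
clock: 31.1
eef_pos: [0.5265, 0.101, 0.0908]
ee_rot: [0.082, 3.139, 0.001]
force: [1.0, 3.7, 5.3]
opening: 0.015
finger_force: 43.9
```

```bash
python3 -c "
from h import *
go([.5258,.101,.09],87)
s=bot.state();print(s['ft_torque']); d=s['eef_pos'][:2]-[.61945,.0955];print(np.degrees(np.arctan2(d[1],d[0])),np.hypot(*d))"
```

```text
t 31.1 pos [0.5265 0.101  0.0908] yhead 86.99 open 0.015 F [1.  3.7 5.3] j6 -1.39
turn units [ 0.003  0.011 -0.001] shift units [ 0.03  -0.003  0.033]
[ 0.47019137  0.05955464 -0.18375423]
176.5964016496075 0.09306561504206622
```

>>> drive_tool([
  [[0,0,0.625],[-0.0142,0.326,0],0],
  [[0,0,0.625],[-0.0142,0.326,0],0],
  [[0,0,0.625],[-0.0142,0.326,0],0],
  [[0,0,0.625],[-0.0142,0.326,0],0],
  [[0,0,0.625],[-0.0142,0.326,0],0],
  [[0,0,0.625],[-0.0142,0.326,0],0],
  [[0,0,0.625],[-0.0142,0.326,0],0],
  [[0,0,0.625],[-0.0142,0.326,0],0],
  [[0,0,0.625],[-0.0142,0.326,0],0],
  [[0,0,0],[0,0,0],0],
  [[0,0,0],[0,0,0],0],
  [[0,0,0],[0,0,0],0],
])

```text
clock: 32.3
eef_pos: [0.5575, 0.1655, 0.0908]
ee_rot: [1.273, 2.87, 0.002]
force: [2.4, 2.3, 5.6]
opening: 0.0152
finger_force: 44.2
```

```bash
python3 -c "
from h import *
a=np.radians(176.8-45)
go([.61945+.0935*np.cos(a),.0955+.0935*np.sin(a),.0908],41.8)
s=bot.state();print(s['ft_torque']); d=s['eef_pos'][:2]-[.61945,.0955];print(np.degrees(np.arctan2(d[1],d[0])),np.hypot(*d))"
```

```text
t 32.3 pos [0.5575 0.1655 0.0908] yhead 42.16 open 0.0152 F [2.4 2.3 5.6] j6 -0.5
turn units [0.012 0.007 0.045] shift units [-0.    -0.018  0.001]
[ 0.35590664 -0.14667671  0.06163974]
131.51966428177224 0.09350428097832804
```

>>> drive_tool([
  [[0,0,0],[0,0,0],0.6],
  [[0,0,0],[0,0,0],0.6],
  [[0,0,0],[0,0,0],0.6],
  [[0,0,0],[0,0,-0.5],0.6],
  [[0,0,0],[0,0,-1],0.6],
  [[0,0,0],[0,0,-1],0.6],
  [[0,0,0],[0,0,-1],0.6],
  [[0,0,0],[0,0,-1],0.6],
  [[0,0,0],[0,0,-1],0.6],
  [[0,0,0],[0,0,-1],0.6],
  [[0,0,0],[-1,0,0],0.6],
  [[0,0,0],[-1,0,0],0.6],
  [[0,0,0],[-1,0,0],0.6],
  [[0,0,0],[-1,0,0],0.6],
  [[0,0,0],[0,0,0],0.6],
  [[0,0,0],[0,0,0],0.6],
])

```text
clock: 33.9
eef_pos: [0.6235, 0.0908, 0.253]
ee_rot: [-1.279, -2.869, -0.0]
force: [0.8, 0.9, -0.3]
opening: 0.0513
finger_force: 0.0
```

```bash
python3 -c "
from h import *
import cv2
im=bot.get_image('side'); cv2.imwrite('pics/fin.png',cv2.resize(im[100:300,140:460,::-1],None,fx=2.4,fy=2.4))
bot.get_image('top')
for c in ('top','side'):
  for l in ('refill_blue','slot_centre','tag_blue','lever_grip','refill_yellow','detergent','tub'):
    print(c,l,[(np.round(d['position'],4),d['confidence']) for d in bot.tip_of(c,l)])
"
```

```text
top refill_blue [(array([ 0.6604, -0.0567,  0.0824]), 0.71), (array([ 0.6381, -0.1068,  0.0122]), 0.66), (array([ 0.6356, -0.1046,  0.0864]), 0.37)]
top slot_centre [(array([ 0.6363, -0.1063,  0.0922]), 0.93)]
top tag_blue [(array([ 0.6586, -0.0594,  0.0811]), 0.51)]
top lever_grip []
top refill_yellow [(array([ 0.593 ,  0.3822, -0.0035]), 0.81)]
top detergent [(array([0.7127, 0.297 , 0.0014]), 0.63), (array([ 0.6072, -0.1618, -0.0015]), 0.29), (array([ 0.6321, -0.2234,  0.0857]), 0.18)]
top tub [(array([ 0.4498, -0.4676,  0.0053]), 0.89)]
side refill_blue [(array([ 0.3368,  0.2447, -0.004 ]), 0.76), (array([ 0.4099,  0.3981, -0.0018]), 0.71), (array([ 0.6387, -0.1097,  0.0138]), 0.67)]
side slot_centre [(array([ 0.6363, -0.1056,  0.0932]), 0.85)]
side tag_blue [(array([ 0.6342, -0.1048,  0.0924]), 0.4)]
side lever_grip [(array([0.5575, 0.1673, 0.1056]), 0.56)]
side refill_yellow [(array([5.966e-01, 3.756e-01, 1.000e-04]), 0.9), (array([ 0.7174,  0.2995, -0.0034]), 0.31)]
side detergent [(array([ 0.717 ,  0.2992, -0.0017]), 0.55), (array([0.6216, 0.0947, 0.1104]), 0.3)]
side tub [(array([ 0.449 , -0.4705, -0.0006]), 0.61)]
```

View pics/fin.png

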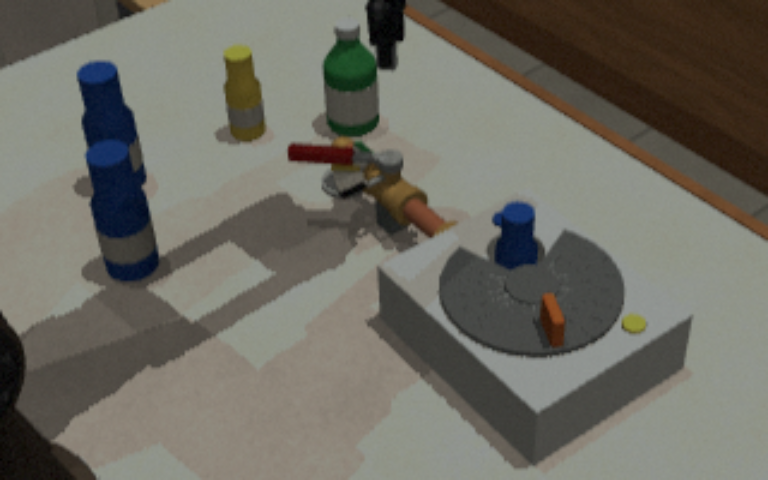

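The picture shows the lever (320,153) at half open, the refill upright in the bay (517,240), the other bottles unmoved and the gripper clear.

```bash
python3 -c "
from station import bot
print(bot.finish_job())"
```

```text
the job is handed in; nothing more can be done
None
```

I handed the job in at about 34 s of the 72 s allowed, and no verdict came back: the valve was shut first, the opening lined up with the blue tag, the small blue refill stood upright in that bay, and the valve opened to about 45 degrees; the last pictures show the other bottles in place and the gripper clear.

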